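Bring the stone stage back under the microscope and lock it

ROBOT

A 6-joint arm with a two-finger parallel gripper is mounted at the origin on the work surface. World frame = base frame: x ahead of the robot, y to its left, z up, the work surface at z = 0. Lengths are in m, angles in rad, forces in N, time in s.
With the tool pointing down it reaches from about 0.3 to 0.875 m from the base axis. Payload 6.4 kg.
Tool frame: the origin (TCP) lies midway between the tips of the shut fingers; the grasp point (between the pads) lies 19 mm behind it; z points along the fingers, y is the direction in which the jaws open and shut (so a half turn about z gives the same grasp; the last joint's range is limited). The gripper opens to 85 mm and grips with 20 to 120 N. Pads are 22 mm wide; open, the fingers measure 114 mm over their backs; the gripper's body (76 mm by 85 mm) begins 54 mm behind the grasp point. The pads swing forward as they close: fully open they stand 13 mm farther back than shut.
Start: joints at [-1.326, 0.181, 1.607, -0, 1.354, -0.206], TCP at [0.251, -0.518, 0.231] pointing down, gripper open.
Joint ranges: [-2.99, 2.99], [-0.89, 2.07], [0.3, 2.58], [-1.14, 4.28], [0, 2.63], [-3.12, 3.12]. Speed limits (rad/s): [2.57, 2.57, 3.01, 3.14, 3.14, 3.14].

INTERFACE

Orientations are given as a unit quaternion [x, y, z, w].
In Python, from cell import ctrl gives the robot as it stands.
- The arm moves only by the tool carry_out, never from a script. Its argument "rows" is text: rows parted by semicolons, each of 7 numbers parted by spaces: the shift along the tool's x, y, z in mm, then the turn, a rotation vector about the tool's x, y, z in degrees, then the closure, from -1 (fully open) to 1 (shut), so that 0 is half open. In form: dx dy dz ax ay az fingers; .... A call has 1 to 8 rows; each row shifts and turns the commanded pose from where the row before left it, along the tool's axes as they then stand; what a row does not reach is not made up. A row lasts 1/12 s, in which the tool goes at most 41.7 mm and 7.16 degrees, less where a joint would pass 70% of its speed; a pose out of reach is approached as far as the arm can. A call with a gripper value outside its range is refused whole. The fingers move at their own pace and stop on an object; "grip_force" is the grip in N (left out, the last holds). Time passes only in rows, so rows that do not move let the fingers close. It gives the time, the measured TCP pose, the force and the opening at its end, in the units of the state.
- ctrl.get_state(): the state, without advancing time (a new reading comes with each control period).
- ctrl.capture(name): name is "side" or "top"; returns the picture (480x640x3 uint8, red, green, blue); there is no depth.
- ctrl.camera_model(name): a dict with "vertical_fov" (degrees; the focal length in pixels is half the picture's height over the tangent of half this angle, whatever the lens; pixels are square), "cx", "cy" (the principal point, pixels), "R" (3x3) and "t" (3): a world point X has camera coordinates R X + t. Camera axes: x right, y down, z forward; pixel columns grow to the right and rows downward; lengths in m; the calibration is good to about 2 mm. A picture is of the moment at which its call begins. camera_model takes no time and is no camera call.
- ctrl.close_job(): hands the job in, once; it reports no verdict.
The state is a dict: "time": time; "joint_pos": joint angles; "qd": joint speeds; "tau": joint torques, N m; "ee_pos": TCP position; "eef_rot": TCP orientation; "ft_force": force on the tool from outside, world axes, zero at the start; "torque": the same for the moment, N m; "finger_gap": finger opening in m.
Only numpy, scipy, OpenCV 4.12 (cv2) and the standard library are available. Lean on these libraries where they do the work, as an engineer would, in place of code of your own. Each camera call takes 0.05 s, during which the arm holds its last target.

TASK

The sliding stage with the tray of stones has been pulled aside along its rail for loading. Loosen its red wing knob, slide the stage along the rail until its round black plate is centred under the microscope's objective, and tighten the knob fully again. Free the clamp before you move the stage, keep the tray of stones standing on its plate, and leave the microscope and everything else as it is.

Things in the scene. Friction and masses are not known exactly. Their poses are not given: they have to be found in the camera images.
- knob_grip (a point): Red wing knob of the clamp, on the stage's robot side. Wing 64 mm long, 12 thick, 32 high, turning about its middle. Point on the turning axis, 11 mm below the wing's outer end (21 mm of wing, then a hub of radius 14, below it), about 78 mm over the table. Own z: outward along the axis, 30 deg from vertical, leaning from the rail to the robot's side; x: along the wing, turns with it.
- clamp (a joint): Wing knob angle, rad: 0 fully loose, 1.5 fully tight (end stops). Grows clockwise seen from its outer end (about minus knob_grip's z): clockwise tightens. Its cam bites from 0.9 up, below that the stage slides freely. Starts at 1.30 to 1.48. At 0.75 the wing is square to the rail. Stays where left; turning takes 0.2 to 0.3 N m. The knob rides on the stage, which can be slid by it.
- stage_plate (a point): Centre of the top of the round black plate (84 mm across, top 74 mm above the table) on the blue sliding stage (92 mm across the rail, 90 mm along it). Own y: along the rail; z: up; x: across the rail, away from the robot.
- stage (a joint): Travel of the stage along the rail from where it started, m, positive along stage_plate's own y. Freed, the stage (1 kg) needs about 2 N to slide and stays where it is left; clamped, it holds against some 40 N. The aluminium rail is 520 mm long, with black end stops.
- scope_axis (a point): Centre of the microscope objective's lower face, 236 mm above the table; the plate's centre belongs straight below it. Starts 140 to 280 mm along the rail from the plate, on either side. A lamp bar (150 mm along the rail, 247 to 277 mm above the table) reaches 72 mm from this axis towards the robot, so the knob there is reached by the leaning tool. Stage and tray pass under it all.
- scope: The whole microscope with stand, fixed; its origin lies on the table under the optical axis, x towards the post 200 mm behind.
- tray_mid (a point): Loose white round tray with three cut stones set in it, 68 mm across and 10 mm high, 60 g, standing on the black plate; the point is at its centre, half-way up.
- water: Bystander: clear water bottle, blue cap, 62 mm across, 205 mm high; origin at its foot.
- juice: Bystander: juice bottle, white cap, 68 mm across, 165 mm high; origin at its foot.
- refractometer: Bystander: black refractometer, 62 x 172 x 56 mm; origin under its body.
- polariscope: Bystander: black polariscope, 90 mm across, 155 mm high; origin at its foot.
- torch: Bystander: black pen torch lying between the robot and the rail, 138 mm long along its own x, 26 mm thick; origin under its middle.
- loupe: Bystander: folded steel loupe lying between the robot and the rail, 85 x 30 mm, 18 mm high; origin under its middle.
- stone_box: Bystander: flat white stone box lying between the robot and the rail, 64 x 64 mm, 21 mm high; origin under its centre.
- tweezers: Bystander: steel tweezers lying flat beyond the left end of the rail, 160 mm long along their own x, 20 mm wide, 10 mm high; origin under the middle.
Not all that is in view belongs to the job. What is shaped like the part that bears tray_mid but blue, brown or purple is not meant.

How it is judged:
On the way, in this order (a step that is already met when the one before it is completed fails the run):
1. the clamp is freed: the knob is turned back below 0.9 rad while the stage is still where it stood (within 10 mm) (value of joint clamp below 0.9 rad and distance of stage_plate from where it was at the start of the episode below 0.01 m), for 0.1 s.
2. the plate is centred under the objective (within 8 mm along the rail) with the clamp still loose (below 1.0 rad) (y of scope_axis in the frame of stage_plate between -0.008 and 0.008 m and value of joint clamp below 1 rad), for 0.1 s.
3. the knob is tightened (above 1.25 rad) with the plate there (value of joint clamp above 1.25 rad and y of scope_axis in the frame of stage_plate between -0.008 and 0.008 m), for 0.2 s.
At the end, for the whole second after the job is handed in: The knob is tight (above 1.25 rad), the plate's centre is within 8 mm along the rail of the objective's axis and at rest, and the tray stands level on the plate, its centre within 18 mm of the plate's centre (all of step 3 and velocity of joint stage between -0.005 and 0.005 m/s and horizontal distance between tray_mid and stage_plate below 0.018 m and angle between tray_mid's own z axis and vertical below 0.1 rad and height (world z) of tray_mid above 0.07 m); the robot touches nothing.
It fails at once if the tray slides or is knocked off its place on the plate (more than 25 mm off centre) (horizontal distance between tray_mid and stage_plate above 0.025 m).
It fails at once if the robot knocks the microscope (more than 8 N) (contact force between any of the arm, the fingers and scope above 8 N).
It fails at once if a bystander is displaced by more than 30 mm (distance of any of water, juice, refractometer, polariscope, torch, loupe, stone_box, tweezers from where it was at the start of the episode above 0.03 m).
It also fails if it takes over 43 s, if anything falls off the work surface, if the arm or the gripper's body presses on something with over 40 N, if the wrist force passes 120 N, or if a joint passes its speed limit or range.

## Working session

There is one attempt and no reset: what is moved stays moved. The work goes in short steps, Python scripts to look and compute and a tool call to move; the robot and the scene stay as the last step left them, time stands still between calls to the robot, and variables do not carry over. Pictures are saved under pics/ and viewed, and the job is handed in when it is done.

Besides the shell and the picture viewer there is one more tool, called after "Emit:" by a JSON object that holds its "method" and its "body". carry_out: Moves the arm, as the interface text tells. Its arguments: {"type":"object","properties":{"rows":{"type":"string"},"grip_force":{"type":"number"}},"required":["rows"]}

```bash
ls; mkdir -p pics; python3 - <<'E'
from cell import ctrl
import cv2,numpy as np
for n in("side","top"):
    im=ctrl.capture(n); cv2.imwrite(f"pics/{n}0.png",im[:,:,::-1])
    m=ctrl.camera_model(n);print(n,m)
print(ctrl.get_state())
E
```

```text
pics
side {'vertical_fov': 44.618133766155644, 'cx': 311.86654792274027, 'cy': 229.69650631369637, 'R': array([[ 0.84350057, -0.53677786, -0.01939874],
       [-0.38635856, -0.5812482 , -0.71615473],
       [ 0.37314052,  0.61157179, -0.69767191]]), 't': array([-0.5319474 ,  0.27796653,  1.36721978])}
top {'vertical_fov': 55.988592029770025, 'cx': 320.14213263108326, 'cy': 237.20751682093777, 'R': array([[-0.03452912, -0.99940225, -0.00169505],
       [-0.97075743,  0.03394252, -0.23765084],
       [ 0.23756632, -0.00656039, -0.97134917]]), 't': array([-0.06325368,  0.62750555,  1.05456927])}
{'time': 0.1, 'joint_pos': array([-1.32626992e+00,  1.81439835e-01,  1.60790737e+00, -2.20385741e-05,
        1.35378791e+00, -2.06273920e-01]), 'qd': array([-5.74555491e-04, -6.83978230e-04, -6.95335449e-04,  1.26981317e-03,
        2.44093298e-04,  4.26969972e-05]), 'tau': array([ 9.04454937e-04, -4.45875120e+01, -3.52235270e+01, -2.94288975e-04,
        4.14193841e-03,  3.90625388e-06]), 'ee_pos': array([ 0.25042088, -0.51705855,  0.23048968]), 'eef_rot': array([ 9.74703928e-01,  2.23498676e-01, -2.55069152e-05, -7.70885389e-04]), 'ft_force': array([-0.91997839, -0.52416756, -0.29349972]), 'torque': array([-0.01222862, -0.03917039,  0.00358864]), 'finger_gap': 0.08553456004226853}
```

View pics/side0.png

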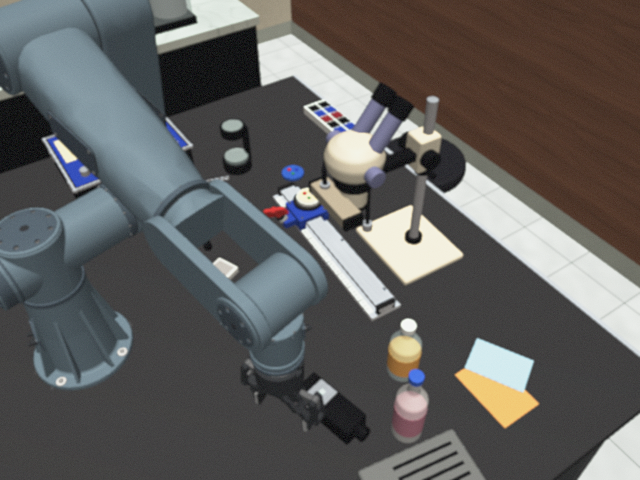

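View pics/top0.png

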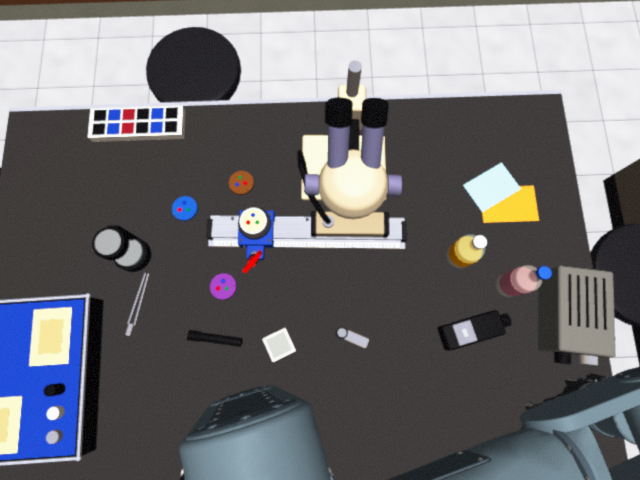

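```bash
python3 - <<'E'
import cv2
t=cv2.imread("pics/top0.png");s=cv2.imread("pics/side0.png")
cv2.imwrite("pics/tc1.png",cv2.resize(t[190:290,200:360],None,fx=5,fy=5,interpolation=cv2.INTER_CUBIC))
cv2.imwrite("pics/tc2.png",cv2.resize(t[50:260,280:420],None,fx=2.8,fy=2.8,interpolation=cv2.INTER_CUBIC))
cv2.imwrite("pics/sc1.png",cv2.resize(s[130:280,250:450],None,fx=4,fy=4,interpolation=cv2.INTER_CUBIC))
E
```

```text
(no output)
```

View pics/tc1.png

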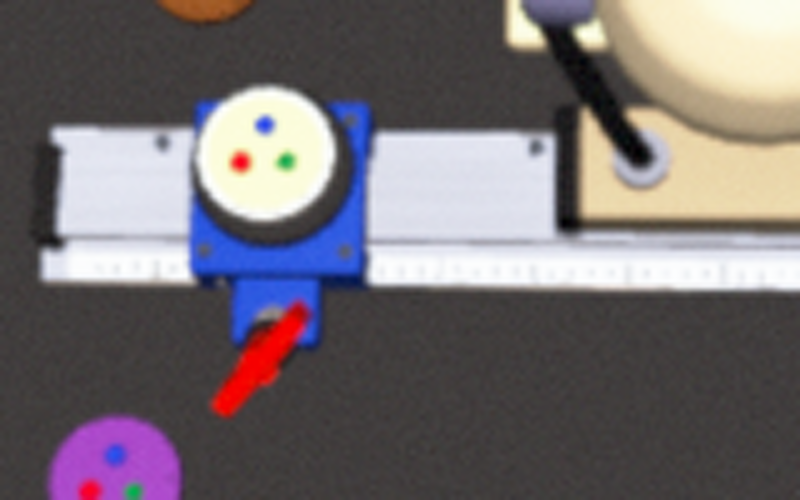

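View pics/tc2.png

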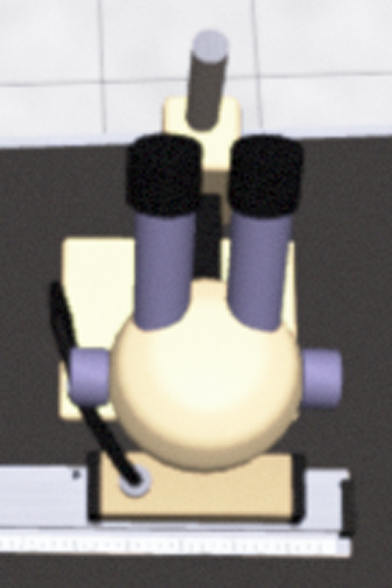

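View pics/sc1.png

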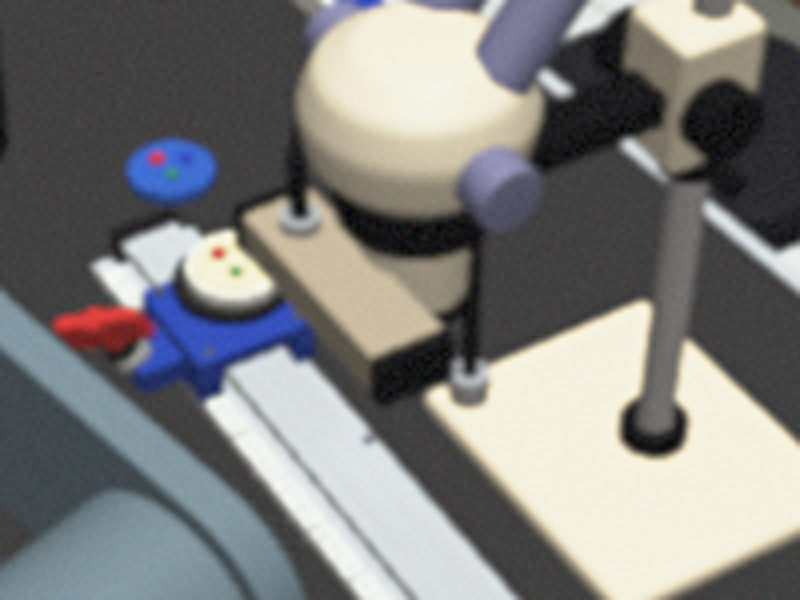

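```bash
cat > h.py <<'E'
import cv2,numpy as np
from cell import ctrl
def cam(n):
    m=ctrl.camera_model(n);f=240/np.tan(np.radians(m["vertical_fov"]/2));return f,m["cx"],m["cy"],np.array(m["R"]),np.array(m["t"])
def ray(n,u,v):
    f,cx,cy,R,t=cam(n);return -R.T@t,R.T@np.array([(u-cx)/f,(v-cy)/f,1])
def onz(n,u,v,z):
    c,d=ray(n,u,v);return c+d*(z-c[2])/d[2]
def tri(a,b):
    c1,d1=ray("top",*a);c2,d2=ray("side",*b)
    s=np.linalg.lstsq(np.c_[d1,-d2],c2-c1,rcond=None)[0]
    p,q=c1+d1*s[0],c2+d2*s[1];return (p+q)/2,np.linalg.norm(p-q)
def proj(n,X):
    f,cx,cy,R,t=cam(n);p=R@np.array(X)+t;return np.array([cx+f*p[0]/p[2],cy+f*p[1]/p[2]])
E
cat > m.py <<'E'
from h import *
np.set_printoptions(precision=4,suppress=True)
t=cv2.imread("pics/top0.png");s=cv2.imread("pics/side0.png")
def red(im,box):
    h=cv2.cvtColor(im,cv2.COLOR_BGR2HSV);m=(((h[...,0]<8)|(h[...,0]>172))&(h[...,1]>170)&(h[...,2]>90)).astype(np.uint8)
    k=np.zeros_like(m);x0,y0,x1,y1=box;k[y0:y1,x0:x1]=m[y0:y1,x0:x1];return k
for n,im,b in(("top",t,(235,242,270,280)),("side",s,(255,195,292,225))):
    m=red(im,b);ys,xs=np.nonzero(m);print(n,len(xs),xs.mean(),ys.mean(),xs.min(),xs.max(),ys.min(),ys.max(),cv2.minAreaRect(np.c_[xs,ys].astype(np.float32)))
    if n=="top":a=(xs.mean(),ys.mean())
    else: bb=(xs.mean(),ys.mean())
print("knob",tri(a,bb))
# tray top: white mask
def white(im,box,):
    h=cv2.cvtColor(im,cv2.COLOR_BGR2HSV);m=((h[...,2]>200)&(h[...,1]<60)).astype(np.uint8)
    x0,y0,x1,y1=box;k=np.zeros_like(m);k[y0:y1,x0:x1]=m[y0:y1,x0:x1];return k
m=white(t,(237,205,270,238));c,_=cv2.findContours(m,cv2.RETR_EXTERNAL,cv2.CHAIN_APPROX_NONE);c=max(c,key=len)
e=cv2.fitEllipse(c);print("tray",e,onz("top",*e[0],0.0815))
# blue stage
h=cv2.cvtColor(t,cv2.COLOR_BGR2HSV);m=((abs(h[...,0].astype(int)-115)<12)&(h[...,1]>150)).astype(np.uint8);k=np.zeros_like(m);k[208:262,230:280]=m[208:262,230:280]
ys,xs=np.nonzero(k);print("blue",xs.min(),xs.max(),ys.min(),ys.max())
# rail edges by gray columns
g=cv2.cvtColor(t,cv2.COLOR_BGR2GRAY).astype(float)
pts=[]
for u in list(range(215,236))+list(range(275,400,3)):
    col=g[238:262,u];d=np.diff(col);i=d.argmin();pts.append((u,238+i+.5))
pts=np.array(pts);p=np.polyfit(*pts.T,1);r=pts[:,1]-np.polyval(p,pts[:,0]);q=abs(r)<1;p=np.polyfit(*pts[q].T,1);print("edge",p,q.sum(),len(pts))
A=onz("top",210,np.polyval(p,210),0.02);B=onz("top",405,np.polyval(p,405),0.02);print(A,B,np.linalg.norm(A-B),"raildir",np.degrees(np.arctan2(*(A-B)[[0,1]])))
# lamp corner guesses
for n,u,v in [("top",280+92/2.8,50+455/2.8),("top",280+304/2.8,50+457/2.8),("top",280+90/2.8,50+517/2.8),("top",280+302/2.8,50+519/2.8)]: print(u,v,onz(n,u,v,.277))
print("post foot side",onz("side",250+655/4,130+435/4,.02),onz("side",250+655/4,130+435/4,.03))
E
python3 m.py
```

```text
top 164 251.27439024390245 262.0365853658537 242 260 251 273 ((251.5882110595703, 261.8529357910156), (8.060433387756348, 26.239282608032227), 30.963754653930664)
side 154 275.12987012987014 211.32467532467533 264 286 207 216 ((275.0, 211.5), (9.0, 22.0), 90.0)
knob (array([0.5682, 0.086 , 0.0803]), np.float64(0.002908443585732032))
tray ((252.62982177734375, 220.31419372558594), (24.999984741210938, 26.287269592285156), 72.08824157714844) [0.6731 0.0831 0.0815]
blue 238 274 210 259
edge [  0.0121 243.3487] 63 63
[0.6252 0.2037 0.02  ] [ 0.6011 -0.306   0.02  ] 0.5102587334921075 raildir 2.708068744851541
312.8571428571429 212.5 [ 0.6289 -0.0704  0.277 ]
388.57142857142856 213.21428571428572 [ 0.6218 -0.227   0.277 ]
312.14285714285717 234.64285714285717 [ 0.5816 -0.0675  0.277 ]
387.8571428571429 235.35714285714286 [ 0.5747 -0.2222  0.277 ]
post foot side [ 0.8563 -0.1576  0.02  ] [ 0.8491 -0.1648  0.03  ]
```

```bash
cat > m2.py <<'E'
from h import *
np.set_printoptions(precision=4,suppress=True,linewidth=160)
t=cv2.imread("pics/top0.png");s=cv2.imread("pics/side0.png")
print("cam C",[-cam(n)[3].T@cam(n)[4] for n in("top","side")])
g=cv2.cvtColor(t,cv2.COLOR_BGR2GRAY)
for v in (212,218,222,226,230,233): print(v,g[v,306:320],g[v,382:396])
for u in (330,350,370): print(u,g[205:242,u])
h=cv2.cvtColor(t,cv2.COLOR_BGR2HSV)
b=((abs(h[...,0].astype(int)-115)<14)&(h[...,1]>130)).astype(np.uint8)
for v in range(208,262,3):
    xs=np.nonzero(b[v,230:280])[0]; print(v,(xs.min()+230,xs.max()+230) if len(xs) else None, end=' ')
print()
for v in (222,228,232): print(v,g[v,234:278])
cv2.imwrite("pics/tc3.png",cv2.resize(t[200:245,300:400],None,fx=8,fy=8,interpolation=cv2.INTER_CUBIC))
cv2.imwrite("pics/tc4.png",cv2.resize(t[203:278,225:285],None,fx=8,fy=8,interpolation=cv2.INTER_CUBIC))
E
python3 m2.py
```

```text
cam C [array([ 0.3564, -0.0776,  1.1734]), array([ 0.0459, -0.9601,  1.1426])]
212 [ 63  61  62  63  54  33  26  26  32  64 131 156  82  31] [138 112  51  34  37  40  44  58  62  62  61  64  60  66]
218 [141 126 175 213 187  86  36  29  42  88 166 209 213 212] [211 177  87  34  34  36  73 140 193 199 198 198 198 197]
222 [226 226 228 225 193  84  38  31  43  91 165 212 215 214] [210 178  84  38  32  37  84 169 225 227 228 228 228 227]
226 [227 225 227 225 190  71  30  38  44  92 166 212 215 214] [212 187 108  51  33  32  67 155 219 222 223 222 222 224]
230 [228 226 227 226 185  73  40  39  45  91 168 212 218 217] [215 188 110  49  37  32  69 156 218 224 225 225 225 225]
233 [223 223 225 223 187  70  23  22  26  60 110 148 150 152] [181 153  74  39  32  33  62 155 223 225 225 225 225 225]
330 [157 155 145 133 109  89 123 186 209 212 211 204 198 179 144 117  92 122 164 193 188 165 165 211 216 217 218 206 156  88  77 129 186 188 193 223 236]
350 [237 234 227 218 200 186 171 166 167 163 155 137 117 134 192 209 212 214 216 215 214 215 214 218 217 216 219 210 165  91  82 125 189 202 181 22
[... 614 characters left out ...]
nt64(272)) 250 (np.int64(246), np.int64(263)) 253 (np.int64(246), np.int64(263)) 256 (np.int64(246), np.int64(263)) 259 (np.int64(260), np.int64(262)) 
222 [230 230 229 201 131 189 248 250 249 248 248 233 148  86  78 128 211 247 248 248 239 189 130 125 165 227 247 248 248 248 249 246 199  93  63  55  56  72  85
 123 189 219 224 225]
228 [228 228 226 210 145  68  72 130 223 250 250 249 249 248 248 248 248 248 248 248 248 248 248 248 248 248 247 249 248 224 142  76  62  59  54  50  69  93  92
 153 216 220 222 223]
232 [224 224 222 196 127  88  68  53  54  58  78 122 176 223 238 241 245 249 249 247 246 241 243 235 208 152 108  80  64  60  56  55  50  52  75  94  95  90  96
 160 222 225 225 224]
```

```bash
sleep 0.1
```

```text
(no output)
```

View pics/tc3.png

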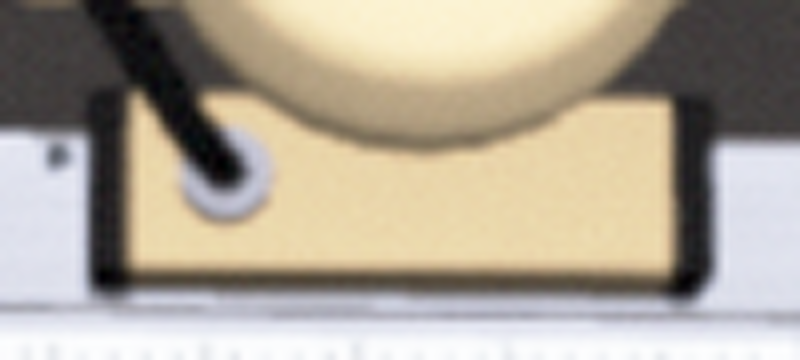

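View pics/tc4.png

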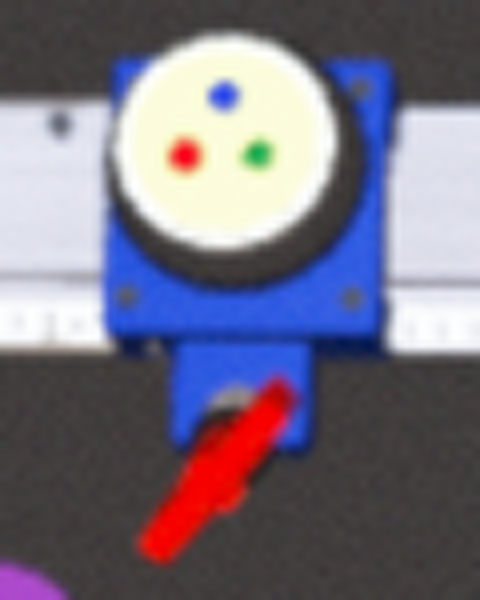

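```bash
cat > m3.py <<'E'
from h import *
from scipy.spatial.transform import Rotation as Ro
np.set_printoptions(precision=4,suppress=True,linewidth=160)
ys=np.array([.0241,.5097,0]);ys/=np.linalg.norm(ys);xs=np.array([ys[1],-ys[0],0])
S=np.array([xs,ys,[0,0,1]])
def sl(n,p): print(n,np.round(p,4),"rail coords",np.round(S@p,4))
for z in(.06,.074): 
  a,b=onz("top",238.0,235,z),onz("top",273.2,235,z);sl("stage mid z%.3f w%.4f"%(z,np.linalg.norm(a-b)),(a+b)/2)
sl("bracket",onz("top",255.2,253,.05))
a,b=onz("top",310.8,223,.277),onz("top",388.6,224,.277);sl("lamp mid %.4f"%np.linalg.norm(a-b),(a+b)/2)
sl("lamp front",onz("top",349.7,233.2,.277)); sl("lamp front bot",onz("top",349.7,236,.247))
sl("tray",onz("top",252.6,220.3,.0815))
# plate: lower arc, cols
for u,v in ((225+235/8,203+287/8),):sl("plate front",onz("top",u,v,.074))
zk=-.5*xs+np.array([0,0,.866])
E1=[];
for u,v in((225+285/8,203+385/8),(225+152/8,203+552/8)):
    c,d=ray("top",u,v)
    P0=np.array([.568,.084,.078])+.011*zk
    s=(P0-c)@zk/(d@zk);E1.append(c+d*s)
E1=np.array(E1);print(E1,np.linalg.norm(E1[0]-E1[1]));sl("outer mid",E1.mean(0));sl("knob_grip",E1.mean(0)-.011*zk)
w=E1[0]-E1[1];yk_sq=xs*.866+np.array([0,0,.5]) # square dir
ang=np.arctan2(-(w@ys),w@yk_sq);print("cw from square",ang,"clamp",.75+ang)
# side checks
print("side proj of knob",proj("side",E1.mean(0)))
sl("tray side",onz("side",250+228/4,130+258/4,.084))
print("lamp corners side proj",[proj("side",((S.T)@np.array(q))) for q in []])
E
python3 m3.py
```

```text
stage mid z0.060 w0.0895 [0.6403 0.0787 0.06  ] rail coords [0.6358 0.1088 0.06  ]
stage mid z0.074 w0.0884 [0.6367 0.0767 0.074 ] rail coords [0.6323 0.1067 0.074 ]
bracket [0.5957 0.0811 0.05  ] rail coords [0.5912 0.1092 0.05  ]
lamp mid 0.1602 [ 0.6026 -0.1454  0.277 ] rail coords [ 0.6088 -0.1168  0.277 ]
lamp front [ 0.582  -0.1444  0.277 ] rail coords [ 0.5882 -0.1168  0.277 ]
lamp front bot [ 0.5835 -0.1464  0.247 ] rail coords [ 0.5897 -0.1187  0.247 ]
tray [0.6731 0.0832 0.0815] rail coords [0.6685 0.1149 0.0815]
plate front [0.6268 0.0798 0.074 ] rail coords [0.6223 0.1093 0.074 ]
[[0.5885 0.0605 0.1032]
 [0.5434 0.105  0.076 ]] 0.06896508689332856
outer mid [0.566  0.0827 0.0896] rail coords [0.5614 0.1094 0.0896]
knob_grip [0.5715 0.0825 0.08  ] rail coords [0.5669 0.1094 0.08  ]
cw from square 0.6608519000931142 clamp 1.4108519000931143
side proj of knob [274.2716 209.9306]
tray side [0.6758 0.093  0.084 ] rail coords [0.6706 0.1248 0.084 ]
lamp corners side proj []
```

```bash
cat > p.py <<'E'
from h import *
from scipy.spatial.transform import Rotation as Ro, Slerp
np.set_printoptions(precision=4,suppress=True,linewidth=160)
ys=np.array([.0241,.5097,0]);ys/=np.linalg.norm(ys);xs=np.array([ys[1],-ys[0],0]);S=np.array([xs,ys,[0,0,1]])
zk=-.5*xs+np.array([0,0,.866025]);sq=.866025*xs+np.array([0,0,.5])
def pose(grip,c,back):  # grip in rail coords, clamp angle, mm back along zk
    a=c-.75; w=np.cos(a)*sq-np.sin(a)*ys; z=-zk; y=np.cos(a)*ys+np.sin(a)*sq; x=np.cross(y,z)
    return S.T@np.array(grip)+.019*z+back*zk, Ro.from_matrix(np.c_[x,y,z])
def plan(p0,R0,p1,R1,N,f):
    sl=Slerp([0,1],Ro.concatenate([R0,R1])); rv=(R0.inv()*R1).as_rotvec(degrees=True)
    print("total mm",np.linalg.norm(p1-p0)*1e3,"rotvec",rv,np.linalg.norm(rv),"toolframe d",R0.inv().apply(p1-p0)*1e3)
    L=[]
    for i in range(N):
        d=sl(i/N).inv().apply((p1-p0)/N)*1e3
        L.append("%.1f %.1f %.1f %.2f %.2f %.2f %g"%(*d,*(rv/N),f))
    for k in range(0,N,8): print("; ".join(L[k:k+8]))
def now():
    s=ctrl.get_state();return np.array(s["ee_pos"]),Ro.from_quat(s["eef_rot"]),s
E
python3 - <<'E'
from p import *
p,R,s=now();p1,R1=pose((.567,.109,.079),1.41,.10);print(p1,R1.as_matrix());print((S@np.c_[p,p1]).T)
plan(p,R,p1,R1,24,0)
E
```

```text
[0.5311 0.084  0.1491] [[-0.6544  0.5677  0.4994]
 [ 0.6447  0.764  -0.0236]
 [-0.395   0.3066 -0.866 ]]
[[ 0.2746 -0.5047  0.2305]
 [ 0.5265  0.109   0.1491]]
total mm 668.326735637217 rotvec [ -35.3483    2.771  -110.6678] 116.2090805555784 toolframe d [ 514.4592 -418.6257   82.1273]
21.4 -17.4 3.4 -1.47 0.12 -4.61 0; 22.8 -15.7 3.0 -1.47 0.12 -4.61 0; 24.0 -13.9 2.7 -1.47 0.12 -4.61 0; 25.0 -12.0 2.4 -1.47 0.12 -4.61 0; 25.9 -10.0 2.2 -1.47 0.12 -4.61 0; 26.6 -8.0 2.0 -1.47 0.12 -4.61 0; 27.2 -5.9 1.9 -1.47 0.12 -4.61 0; 27.5 -3.7 1.8 -1.47 0.12 -4.61 0
27.7 -1.5 1.8 -1.47 0.12 -4.61 0; 27.8 0.7 1.8 -1.47 0.12 -4.61 0; 27.6 2.8 2.0 -1.47 0.12 -4.61 0; 27.3 5.0 2.1 -1.47 0.12 -4.61 0; 26.8 7.1 2.3 -1.47 0.12 -4.61 0; 26.2 9.2 2.6 -1.47 0.12 -4.61 0; 25.3 11.2 2.9 -1.47 0.12 -4.61 0; 24.4 13.1 3.3 -1.47 0.12 -4.61 0
23.2 14.9 3.7 -1.47 0.12 -4.61 0; 21.9 16.7 4.1 -1.47 0.12 -4.61 0; 20.5 18.3 4.6 -1.47 0.12 -4.61 0; 19.0 19.7 5.1 -1.47 0.12 -4.61 0; 17.3 21.0 5.7 -1.47 0.12 -4.61 0; 15.6 22.2 6.3 -1.47 0.12 -4.61 0; 13.7 23.2 6.9 -1.47 0.12 -4.61 0; 11.8 24.1 7.5 -1.47 0.12 -4.61 0
```

Emit:
{"method": "carry_out", "body": {"rows": "21 -17 3 -1.5 0.1 -4.6 0; 23 -16 3 -1.5 0.1 -4.6 0; 24 -14 3 -1.5 0.1 -4.6 0; 25 -12 2 -1.5 0.1 -4.6 0; 26 -10 2 -1.5 0.1 -4.6 0; 27 -8 2 -1.5 0.1 -4.6 0; 27 -6 2 -1.5 0.1 -4.6 0; 27 -4 2 -1.5 0.1 -4.6 0", "grip_force": 60}}

```text
time: 0.77
ee_pos: [0.3441, -0.316, 0.2035]
eef_rot: [0.848, 0.52, 0.03, 0.099]
ft_force: [0.4, -0.6, -0.8]
finger_gap: 0.0428
```

Emit:
{"method": "carry_out", "body": {"rows": "28 -1 2 -1.5 0.1 -4.6 0; 28 1 2 -1.5 0.1 -4.6 0; 28 3 2 -1.5 0.1 -4.6 0; 27 5 2 -1.5 0.1 -4.6 0; 27 7 2 -1.5 0.1 -4.6 0; 26 9 3 -1.5 0.1 -4.6 0; 25 11 3 -1.5 0.1 -4.6 0; 24 13 3 -1.5 0.1 -4.6 0"}}

```text
time: 1.43
ee_pos: [0.4387, -0.1167, 0.1753]
eef_rot: [0.626, 0.755, 0.056, 0.186]
ft_force: [-0.2, -0.4, 0.9]
finger_gap: 0.0426
```

```bash
python3 - <<'E'
from p import *
p,R,s=now();print(s["time"],s["joint_pos"],s["ft_force"],s["finger_gap"],s["qd"]);p1,R1=pose((.567,.109,.079),1.41,.08);print(S@p,S@p1)
plan(p,R,p1,R1,8,0)
E
```

```text
1.4333 [-0.5699 -0.3272  2.2514  0.0875  0.8325 -0.8025] [-0.19   -0.4305  0.8655] 0.04261625812959821 [ 0.8017  0.0561  0.1093 -0.0563 -0.4422 -0.193 ]
[ 0.4437 -0.0959  0.1753] [0.5365 0.109  0.1318]
total mm 229.1019655981083 rotvec [-11.7057   1.4848 -36.6721] 38.52359632226341 toolframe d [187.7213 122.8454  46.4479]
23.5 15.4 5.8 -1.46 0.19 -4.58 0; 22.1 17.0 6.3 -1.46 0.19 -4.58 0; 20.7 18.6 6.8 -1.46 0.19 -4.58 0; 19.1 20.0 7.4 -1.46 0.19 -4.58 0; 17.5 21.3 8.0 -1.46 0.19 -4.58 0; 15.7 22.4 8.6 -1.46 0.19 -4.58 0; 13.8 23.3 9.2 -1.46 0.19 -4.58 0; 11.9 24.1 9.9 -1.46 0.19 -4.58 0
```

Emit:
{"method": "carry_out", "body": {"rows": "23 15 5 -1.5 0.1 -4.6 0; 22 17 5 -1.5 0.2 -4.6 0; 21 19 5 -1.5 0.2 -4.6 0; 19 20 6 -1.5 0.2 -4.6 0; 17 21 6 -1.5 0.2 -4.6 0; 15 22 7 -1.5 0.2 -4.6 0; 13 23 7 -1.5 0.2 -4.6 0; 11 24 8 -1.5 0.2 -4.6 0"}}

```text
time: 2.1
ee_pos: [0.5368, 0.0814, 0.1442]
eef_rot: [0.333, 0.906, 0.08, 0.248]
ft_force: [0.2, 0.2, 0.3]
finger_gap: 0.0425
```

Emit:
{"method": "carry_out", "body": {"rows": "0 0 0 0 0 0 0; 0 0 0 0 0 0 0"}}

```text
time: 2.27
ee_pos: [0.5362, 0.0808, 0.1438]
eef_rot: [0.334, 0.906, 0.079, 0.247]
ft_force: [-0.3, -1.1, -0.8]
finger_gap: 0.0425
```

```bash
python3 - <<'E'
from p import *
for n in("side","top"):
    im=ctrl.capture(n); cv2.imwrite(f"pics/{n}1.png",im[:,:,::-1])
    c=im[160:260,220:340,::-1] if n=="side" else im[200:300,190:310,::-1]
    cv2.imwrite(f"pics/{n}1c.png",cv2.resize(c,None,fx=6,fy=6,interpolation=cv2.INTER_CUBIC))
p,R,s=now();print(s["time"],s["joint_pos"],s["ft_force"],s["finger_gap"]);
for b in(.08,.05,.0):
  p1,R1=pose((.567,.109,.079),1.41,b);print(S@p,S@p1);plan(p,R,p1,R1,1,0)
E
```

```text
2.3667 [-0.0837 -0.0824  2.1731  0.0394  0.5261 -0.9742] [-0.1736 -0.2896  0.2331] 0.0430599977934616
[0.532  0.1048 0.1444] [0.5365 0.109  0.1318]
total mm 14.030212257242692 rotvec [ 0.1309  0.0313 -0.129 ] 0.18643661539202327 toolframe d [ 4.5039  1.8335 13.1605]
4.5 1.8 13.2 0.13 0.03 -0.13 0
[0.532  0.1048 0.1444] [0.5515 0.109  0.1058]
total mm 43.432370181485524 rotvec [ 0.1309  0.0313 -0.129 ] 0.18643661539202327 toolframe d [ 4.5202  1.765  43.1604]
4.5 1.8 43.2 0.13 0.03 -0.13 0
[0.532  0.1048 0.1444] [0.5765 0.109  0.0625]
total mm 93.28580378642175 rotvec [ 0.1309  0.0313 -0.129 ] 0.18643661539202327 toolframe d [ 4.5474  1.6507 93.1603]
4.5 1.7 93.2 0.13 0.03 -0.13 0
```

View pics/side1c.png

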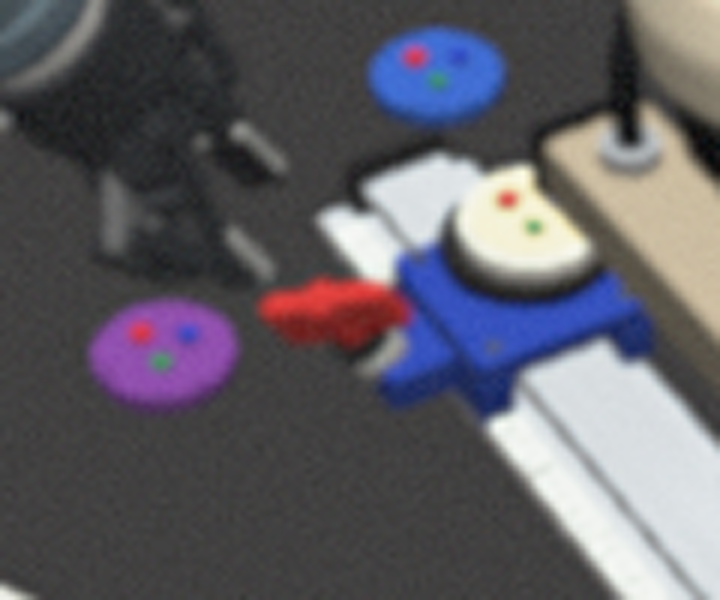

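View pics/top1c.png

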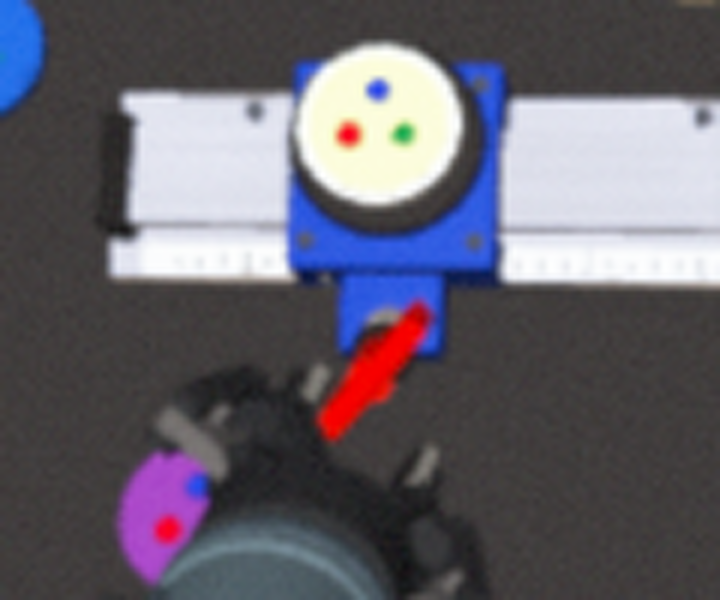

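Emit:
{"method": "carry_out", "body": {"rows": "2 1 12 0 0 0 0; 2.5 1 12 0 0 0 0; 0 0 12 0 0 0 0; 0 0 12 0 0 0 0; 0 0 12 0 0 0 0; 0 0 10 0 0 0 0; 0 0 0 0 0 0 0"}}

```text
time: 2.95
ee_pos: [0.5697, 0.0814, 0.0817]
eef_rot: [0.336, 0.905, 0.079, 0.247]
ft_force: [-1.4, -0.8, -0.7]
finger_gap: 0.0427
```

```bash
python3 - <<'E'
from p import *
for n in("side","top"):
    im=ctrl.capture(n); 
    c=im[160:260,220:340,::-1] if n=="side" else im[200:300,190:310,::-1]
    cv2.imwrite(f"pics/{n}2c.png",cv2.resize(c,None,fx=6,fy=6,interpolation=cv2.INTER_CUBIC))
p,R,s=now();print(s["time"],s["joint_pos"],s["ft_force"],s["finger_gap"]);
p1,R1=pose((.567,.109,.079),1.41,0);print(S@p,S@p1);plan(p,R,p1,R1,1,0)
E
```

```text
3.05 [-0.0707  0.127   2.1215  0.0354  0.3678 -0.9612] [-0.4565  0.3741  1.6705] 0.04290845417549584
[0.5654 0.1086 0.0831] [0.5765 0.109  0.0625]
total mm 23.330304491617976 rotvec [ 0.1176  0.0621 -0.1661] 0.21277610699961566 toolframe d [ 0.7487 -0.1368 23.3179]
0.7 -0.1 23.3 0.12 0.06 -0.17 0
```

View pics/side2c.png

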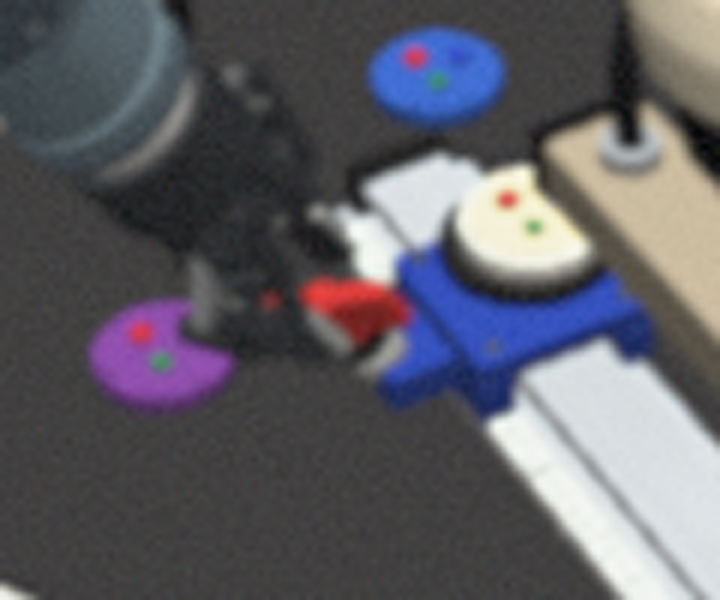

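View pics/top2c.png

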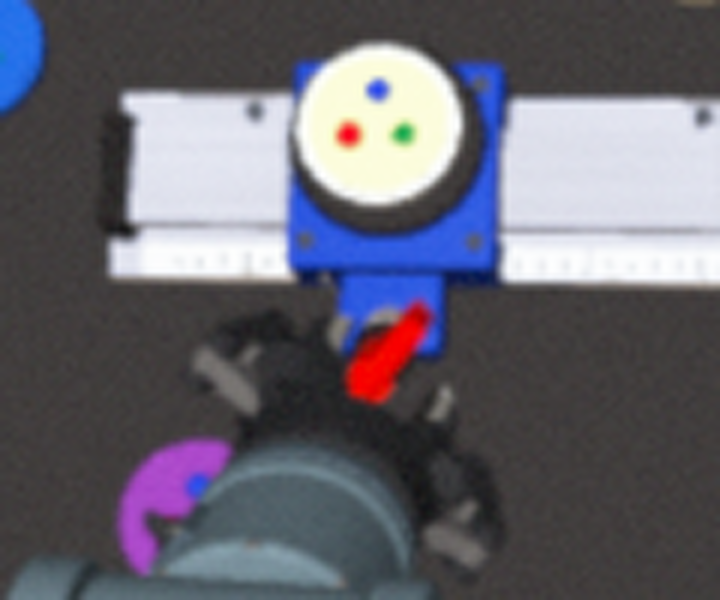

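Emit:
{"method": "carry_out", "body": {"rows": "0.7 0 10 0 0 0 0; 0 0 9 0 0 0 0; 0 0 0 0 0 0 0; 0 0 0 0 0 0 0.3; 0 0 0 0 0 0 0.5; 0 0 0 0 0 0 0.7; 0 0 0 0 0 0 0.8; 0 0 0 0 0 0 1", "grip_force": 50}}

```text
time: 3.72
ee_pos: [0.5794, 0.0827, 0.0673]
eef_rot: [0.335, 0.905, 0.08, 0.248]
ft_force: [-4.9, -0.4, 6.5]
finger_gap: 0.011
```

```bash
python3 - <<'E'
from p import *
p,R,s=now();print(s["time"],s["joint_pos"],s["ft_force"],s["torque"],s["finger_gap"]);
p1,R1=pose((.567,.109,.079),1.41,0);print(S@p,S@p1);plan(p,R,p1,R1,1,0)
E
```

```text
3.7167 [-0.0676  0.1816  2.1031  0.0368  0.3297 -0.9616] [-4.9457 -0.3854  6.4864] [-0.2224  0.4326 -0.2796] 0.01097401863003998
[0.5748 0.1099 0.0673] [0.5765 0.109  0.0625]
total mm 5.126274602396716 rotvec [ 0.2121  0.115  -0.0903] 0.2576424810772031 toolframe d [ 0.1766 -1.337   4.9457]
0.2 -1.3 4.9 0.21 0.12 -0.09 0
```

Emit:
{"method": "carry_out", "body": {"rows": "0 0 0 0 0 -4 1; 0 0 0 0 0 -5 1; 0 0 0 0 0 -6 1; 0 0 0 0 0 -6 1; 0 0 0 0 0 -6 1; 0 0 0 0 0 -6 1; 0 0 0 0 0 -6 1; 0 0 0 0 0 -4 1"}}

```text
time: 4.38
ee_pos: [0.5803, 0.083, 0.0679]
eef_rot: [-0.023, 0.965, -0.017, 0.261]
ft_force: [-0.6, 1.7, 2.7]
finger_gap: 0.0109
```

Emit:
{"method": "carry_out", "body": {"rows": "0 0 0 0 0 0 1; 0 0 0 0 0 0 1"}}

```text
time: 4.55
ee_pos: [0.5804, 0.0828, 0.0679]
eef_rot: [-0.02, 0.965, -0.017, 0.261]
ft_force: [-1.1, 0.9, 7.5]
finger_gap: 0.0112
```

```bash
python3 - <<'E'
from p import *
for n in("side","top"):
    im=ctrl.capture(n); 
    c=im[160:260,220:340,::-1] if n=="side" else im[200:300,190:310,::-1]
    cv2.imwrite(f"pics/{n}3c.png",cv2.resize(c,None,fx=6,fy=6,interpolation=cv2.INTER_CUBIC))
p,R,s=now();print(s["time"],s["joint_pos"],s["ft_force"],s["torque"],s["finger_gap"]);
p1,R1=pose((.567,.109,.079),.75,0);print(S@p,S@p1);plan(p,R,p1,R1,1,0)
E
```

```text
4.65 [-0.0671  0.182   2.1019  0.0368  0.3283 -1.7099] [-1.7174  1.7723  6.4027] [ 0.0546 -0.0623  0.2501] 0.01127100892567382
[0.5759 0.1102 0.0679] [0.5765 0.109  0.0625]
total mm 5.521351375019604 rotvec [0.0886 0.3522 4.9924] 5.005636799514193 toolframe d [ 2.2807 -0.9642  4.935 ]
2.3 -1.0 4.9 0.09 0.35 4.99 0
```

View pics/side3c.png

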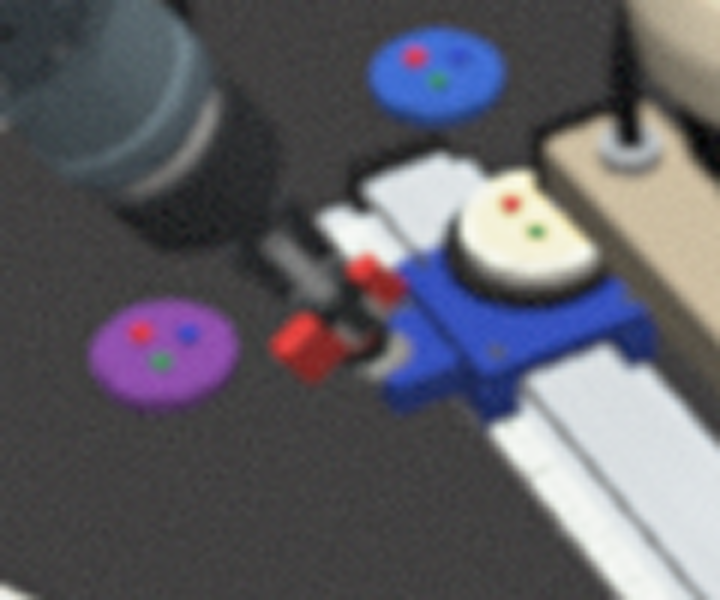

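View pics/top3c.png

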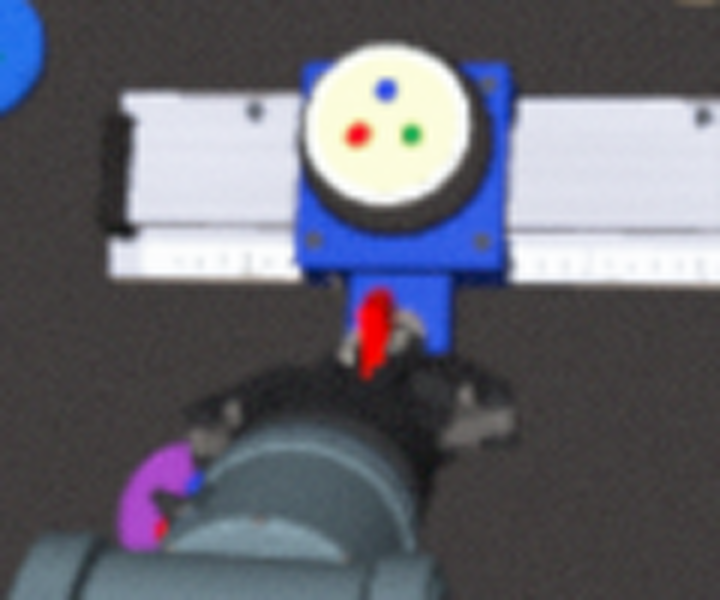

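```bash
python3 - <<'E'
from p import *
p,R,s=now();print(R.inv().apply(-ys))
E
```

```text
[ 0.087  -0.9962 -0.0018]
```

Emit:
{"method": "carry_out", "body": {"rows": "0.2 -2 0 0 0 0 1; 0.3 -4 0 0 0 0 1; 0.5 -6 0 0 0 0 1; 0.7 -8 0 0 0 0 1; 0.7 -8 0 0 0 0 1; 0.7 -8 0 0 0 0 1; 0.7 -8 0 0 0 0 1; 0.7 -8 0 0 0 0 1"}}

```text
time: 5.32
ee_pos: [0.5779, 0.0303, 0.0679]
eef_rot: [-0.02, 0.965, -0.017, 0.261]
ft_force: [-2.6, 2.7, 9.8]
finger_gap: 0.011
```

Emit:
{"method": "carry_out", "body": {"rows": "0.7 -8 0 0 0 0 1; 0.7 -8 0 0 0 0 1; 0.7 -8 0 0 0 0 1; 0.7 -8 0 0 0 0 1; 0.7 -8 0 0 0 0 1; 0.7 -8 0 0 0 0 1; 0.5 -6 0 0 0 0 1; 0.3 -4 0 0 0 0 1"}}

```text
time: 5.98
ee_pos: [0.5752, -0.0282, 0.0679]
eef_rot: [-0.019, 0.965, -0.017, 0.261]
ft_force: [-6.8, 2.2, 12.9]
finger_gap: 0.0112
```

```bash
python3 - <<'E'
from p import *
for n in("side","top"):
    im=ctrl.capture(n); cv2.imwrite(f"pics/{n}4.png",im[:,:,::-1])
p,R,s=now();print(s["time"],s["joint_pos"],s["ft_force"],s["torque"],s["finger_gap"]);
print(S@p,(R.as_matrix()).T@ys)
E
```

```text
6.0833 [-0.3389  0.1538  2.1361  0.4139  0.3703 -2.2999] [-6.9676 -1.1755 12.8948] [-0.2317  0.2795 -0.0527] 0.01091830612434604
[ 0.5759 -0.0014  0.0679] [-0.0867  0.9962  0.0005]
```

View pics/side4.png

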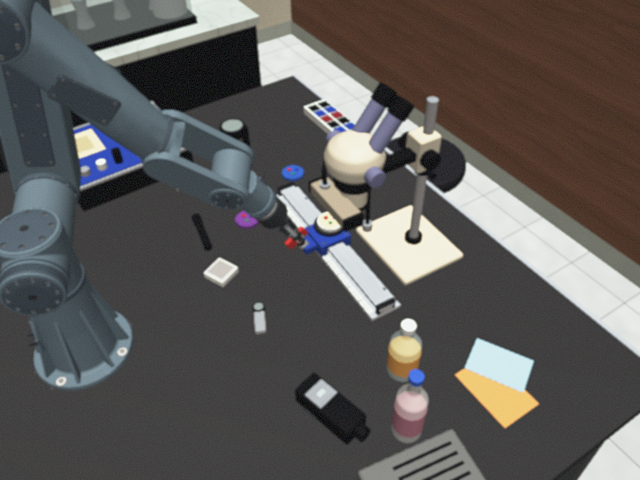

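View pics/top4.png

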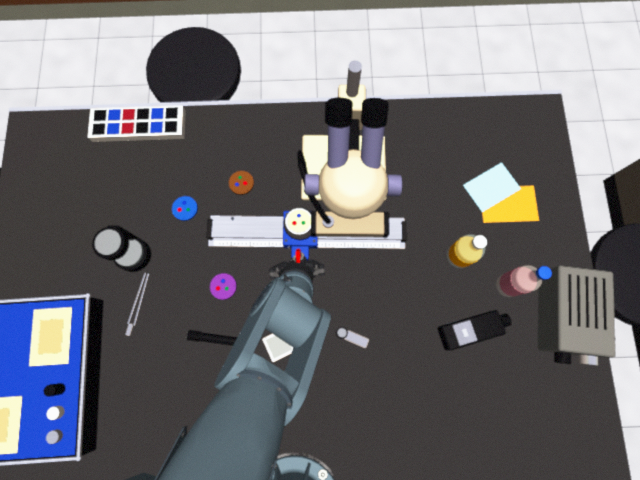

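```bash
python3 - <<'E'
from p import *
t=cv2.imread("pics/top4.png");g=cv2.cvtColor(t,cv2.COLOR_BGR2GRAY)
for v in (230,234,238): print(v,g[v,276:324])
h=cv2.cvtColor(t,cv2.COLOR_BGR2HSV)
b=((abs(h[...,0].astype(int)-115)<14)&(h[...,1]>130))
for v in range(226,258,3):
    x=np.nonzero(b[v,275:325])[0]; print(v,x.min()+275,x.max()+275,end="; ")
cv2.imwrite("pics/tc5.png",cv2.resize(t[203:278,270:330],None,fx=8,fy=8,interpolation=cv2.INTER_CUBIC))
E
```

```text
230 [225 225 224 224 224 222 193 114  80  53  53  75 137 217 246 251 250 248 248 249 249 248 248 249 249 249 248 248 245 249 251 245 210 107  58  32  33  33  46
  90 163 213 215 219 218 217 216 219]
234 [222 223 222 222 223 220 188 112  94  89  83  70  56  57  58  63  72  85 109 133 157 160 173 187 176 150 131 112  89  71  67  64  62  64  45  16  15   0   8
  33  63  80  80  82  84  82  80  82]
238 [171 169 169 169 170 168 147  98  94  93  95  97  94  94  88  71  63  60  56  50  51  56  57  61  62  56  59  53  49  53  60  61  78  94  93  97  93  94  96
  95  89 109 146 172 177 174 175 175]Traceback (most recent call last):
  File "<stdin>", line 7, in <module>
    return umr_minimum(a, axis, None, out, keepdims, initial, where)
ValueError: zero-size array to reduction operation minimum which has no identity
```

```bash
python3 - <<'E'
from p import *
for z in(.06,.066):
  a,b=onz("top",282.6,238,z),onz("top",317.6,238,z);print(np.linalg.norm(a-b),S@(a+b)/2)
# side lamp / objective prediction
for nm,q in (("lampL",(.588,-.117+.075,.277)),("lampR",(.588,-.117-.075,.277)),("lampRb",(.588,-.117-.075,.247)),("obj",(.663,-.117,.236)),("foot",(.863,-.117,.02))): print(nm,proj("side",S.T@np.array(q)),proj("top",S.T@np.array(q)))
s=cv2.imread("pics/side4.png");cv2.imwrite("pics/sc4.png",cv2.resize(s[150:260,280:440],None,fx=5,fy=5,interpolation=cv2.INTER_CUBIC))
E
```

```text
0.08883301451246702 [ 0.6294 -0.0045  0.06  ]
0.08835429162645825 [ 0.6279 -0.0048  0.066 ]
lampL [309.2046 183.7437] [313.1858 232.8475]
lampR [343.6911 222.1429] [386.4414 233.7193]
lampRb [343.4359 232.1123] [384.4392 237.2019]
obj [353.6649 204.4163] [348.5294 204.5113]
foot [413.805  238.7291] [343.6959 159.246 ]
```

View pics/sc4.png

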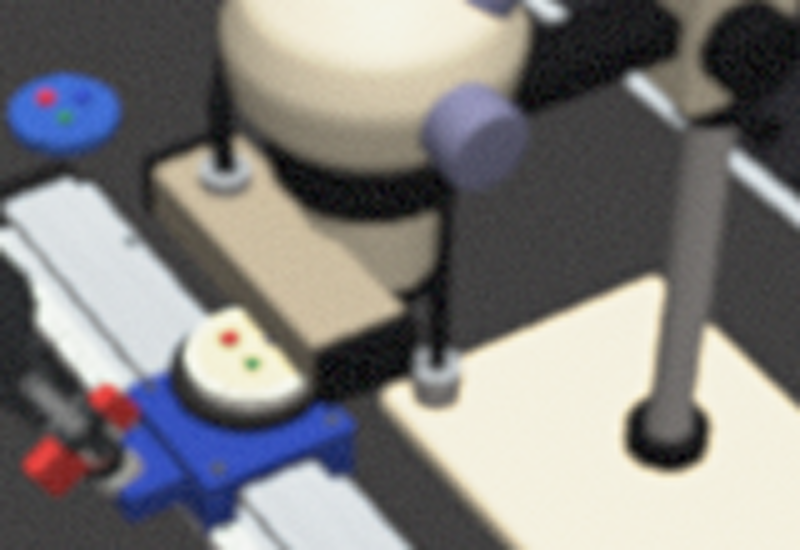

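Emit:
{"method": "carry_out", "body": {"rows": "0.2 -2 -0.5 0 0 0 1; 0.3 -4 -0.5 0 0 0 1; 0.5 -6 -0.5 0 0 0 1; 0.7 -8 0 0 0 0 1; 0.7 -8 0 0 0 0 1; 0.7 -8 0 0 0 0 1; 0.7 -8 0 0 0 0 1; 0.7 -8 0 0 0 0 1"}}

```text
time: 6.75
ee_pos: [0.5724, -0.0803, 0.068]
eef_rot: [-0.019, 0.965, -0.017, 0.26]
ft_force: [13.9, 2.2, -10.2]
finger_gap: 0.0113
```

Emit:
{"method": "carry_out", "body": {"rows": "0.7 -8 0 0 0 0 1; 0.7 -8 0 0 0 0 1; 0.7 -8 0 0 0 0 1; 0.7 -8 0 0 0 0 1; 0.7 -8 0 0 0 0 1; 0.7 -8 0 0 0 0 1; 0.5 -6 0 0 0 0 1; 0.3 -4 0 0 0 0 1"}}

```text
time: 7.42
ee_pos: [0.5697, -0.1386, 0.068]
eef_rot: [-0.019, 0.965, -0.017, 0.26]
ft_force: [10.5, 1.2, -6.7]
finger_gap: 0.011
```

Emit:
{"method": "carry_out", "body": {"rows": "0 0 0 0 0 0 1; 0 0 0 0 0 0 1"}}

```text
time: 7.58
ee_pos: [0.5697, -0.1389, 0.0681]
eef_rot: [-0.019, 0.965, -0.017, 0.26]
ft_force: [9.6, -2.1, -7.5]
finger_gap: 0.0109
```

```bash
python3 - <<'E'
from p import *
for n in("side","top"):
    im=ctrl.capture(n); cv2.imwrite(f"pics/{n}5.png",im[:,:,::-1])
    c=im[170:280,290:450,::-1] if n=="side" else im[200:290,290:410,::-1]
    cv2.imwrite(f"pics/{n}5c.png",cv2.resize(c,None,fx=5,fy=5,interpolation=cv2.INTER_CUBIC))
p,R,s=now();print(s["time"],s["joint_pos"],s["ft_force"],s["torque"],s["finger_gap"]);
print(S@p,(R.as_matrix()).T@ys)
E
```

```text
7.6833 [-0.588   0.1825  2.1001  0.6091  0.4708 -2.6922] [10.6494 -1.5704 -7.599 ] [-0.3072 -0.6825  0.0275] 0.011007196831391631
[ 0.5756 -0.1117  0.0681] [-0.0866  0.9962  0.0002]
```

View pics/side5c.png

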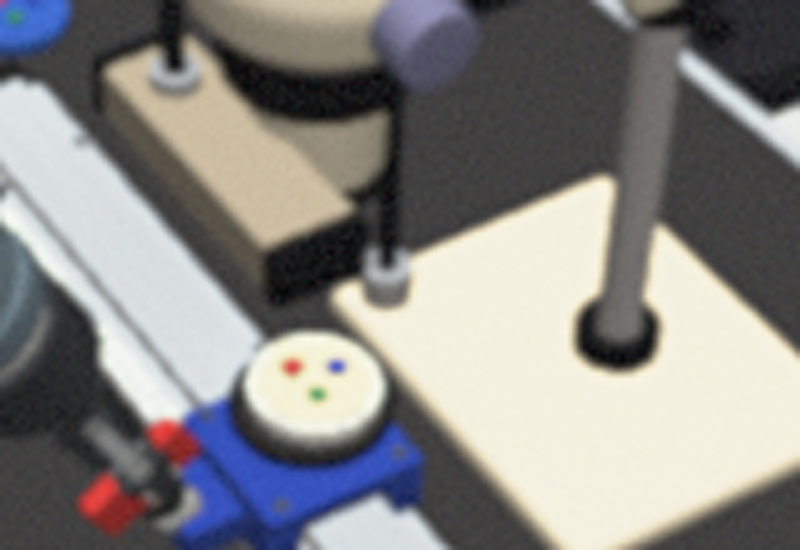

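View pics/top5c.png

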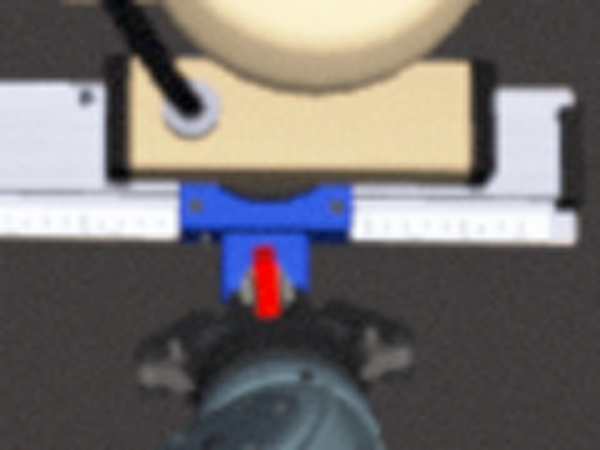

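```bash
python3 - <<'E'
from p import *
t=cv2.imread("pics/top5.png");g=cv2.cvtColor(t,cv2.COLOR_BGR2GRAY).astype(float)
for v in (239,240,241,242,243):
    r=g[v,315:370]; d=np.abs(np.diff(r)); 
    L=g[v,322:330];
    def cross(seg,u0,th):
        for i in range(len(seg)-1):
            if (seg[i]-th)*(seg[i+1]-th)<=0 and seg[i]!=seg[i+1]: return u0+i+(seg[i]-th)/(seg[i]-seg[i+1])
    l=cross(g[v,320:334],320,150);rr=cross(g[v,352:368],352,150)
    print(v,l,rr, [ (S@((onz("top",l,v,z)+onz("top",rr,v,z))/2))[1] for z in(.06,.066)] if l and rr else "")
b=(258,253)
print("bracket", S@onz("top",290+265/5,200+262/5,.05))
print("lamp",[(S@onz("top",u,225,.277))[1] for u in (290+105/5,290+495/5,290+130/5,290+472/5)])
s=cv2.imread("pics/side5.png")
h=cv2.cvtColor(s,cv2.COLOR_BGR2HSV);m=((h[...,2]>185)&(h[...,1]<70)).astype(np.uint8);k=np.zeros_like(m);k[235:258,336:370]=m[235:258,336:370]
c=max(cv2.findContours(k,cv2.RETR_EXTERNAL,cv2.CHAIN_APPROX_NONE)[0],key=len);e=cv2.fitEllipse(c);print(e,"tray side",S@onz("side",*e[0],.083))
print("plate target proj side",proj("side",S.T@np.array([.664,-.117,.074])),"obj",proj("side",S.T@np.array([.664,-.117,.236])))
f=cv2.resize(s[235:280,325:380],None,fx=14,fy=13,interpolation=cv2.INTER_CUBIC);cv2.imwrite("pics/sc5.png",f)
E
```

```text
239 325.1525423728813 360.56756756756755 [np.float64(-0.11299261621906646), np.float64(-0.11271067714304267)]
240 325.5 359.8888888888889 [np.float64(-0.1125750537569985), np.float64(-0.11229536493340651)]
241 325.4651162790698 360.0923076923077 [np.float64(-0.11279065422135029), np.float64(-0.1125098035225581)]
242 325.45454545454544 359.9298245614035 [np.float64(-0.11257370853643892), np.float64(-0.11229402696226733)]
243 325.52222222222224 359.73333333333335 [np.float64(-0.1124129832563079), np.float64(-0.11213416783387488)]
bracket [ 0.5955 -0.1138  0.05  ]
lamp [np.float64(-0.03722974960910585), np.float64(-0.19767154515538282), np.float64(-0.04751740136807718), np.float64(-0.18821229469098824)]
((350.9957580566406, 245.67784118652344), (19.56336212158203, 31.22297477722168), 109.09049224853516) tray side [ 0.6695 -0.1031  0.083 ]
plate target proj side [352.0376 252.3748] obj [354.0283 204.2682]
```

View pics/sc5.png

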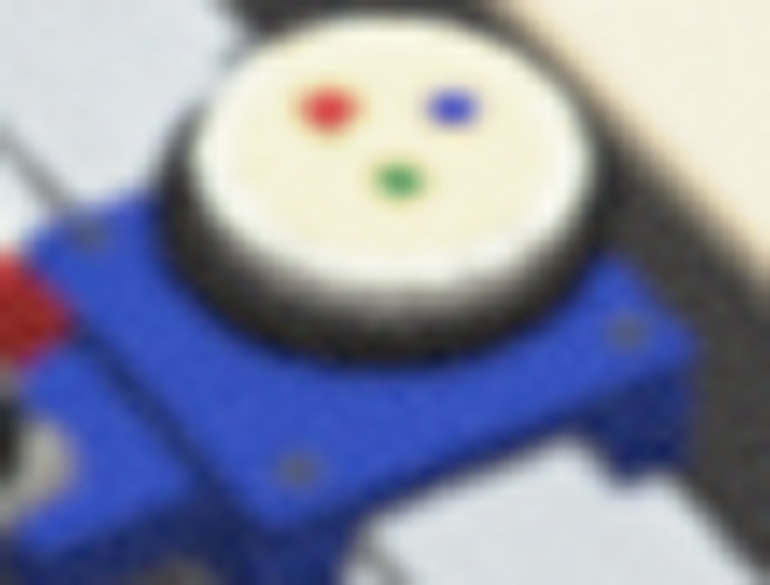

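```bash
python3 - <<'E'
from p import *
for n,a,b in (("lampRF tan",(384.4,233.6),(343,220)),("stageRF",(360.2,246.0),(344.3,275.2)),("stageLF",(326,246),(325+30/14,235+240/13))):
    p,e=tri(a,b);print(n,S@p,e)
print("screws", [S@onz("top",290+u/5,200+v/5,.064) for u,v in((195,206),(336,206))],[S@onz("side",325+u/14,235+v/13,.064) for u,v in((88,232),(298,468),(628,332))])
E
```

```text
lampRF tan [ 0.5882 -0.1877  0.2794] 0.0012549071642481131
stageRF [ 0.6135 -0.1579  0.0556] 0.004302395292407248
stageLF [ 0.6142 -0.0715  0.0541] 0.007235572085274237
screws [array([ 0.621 , -0.0778,  0.064 ]), array([ 0.6219, -0.149 ,  0.064 ])] [array([ 0.6233, -0.0836,  0.064 ]), array([ 0.6232, -0.1551,  0.064 ]), array([ 0.6924, -0.1557,  0.064 ])]
```

Emit:
{"method": "carry_out", "body": {"rows": "0.1 -1 0 0 0 0 1; 0.1 -1.5 0.3 0 0 0 1; 0.1 -1.5 0.3 0 0 0 1; 0 0 0 0 0 0 1; 0 0 0 0 0 0 1; 0 0 0 0 0 0 1"}}

```text
time: 8.18
ee_pos: [0.5696, -0.1423, 0.0679]
eef_rot: [-0.02, 0.965, -0.017, 0.26]
ft_force: [1.5, 0.6, 6.2]
finger_gap: 0.0108
```

```bash
cat > m6.py <<'E'
from p import *
import sys
k=sys.argv[1]
for n in("side","top"):
    im=ctrl.capture(n); cv2.imwrite(f"pics/{n}{k}.png",im[:,:,::-1])
    c=im[170:280,290:450,::-1] if n=="side" else im[200:290,290:410,::-1]
    cv2.imwrite(f"pics/{n}{k}c.png",cv2.resize(c,None,fx=5,fy=5,interpolation=cv2.INTER_CUBIC))
p,R,s=now();print(s["time"],s["joint_pos"],s["ft_force"],s["torque"],s["finger_gap"]);
print(S@p,(R.as_matrix()).T@ys)
g=cv2.cvtColor(cv2.imread(f"pics/top{k}.png"),cv2.COLOR_BGR2GRAY).astype(float)
def cross(seg,u0,th):
    for i in range(len(seg)-1):
        if (seg[i]-th)*(seg[i+1]-th)<=0 and seg[i]!=seg[i+1]: return u0+i+(seg[i]-th)/(seg[i]-seg[i+1])
for v in (240,241,242,243):
    l=cross(g[v,320:336],320,150);rr=cross(g[v,352:370],352,150)
    print(v,l,rr,(S@((onz("top",l,v,.056)+onz("top",rr,v,.056))/2))[1])
E
python3 m6.py 6
```

```text
8.2833 [-0.5957  0.1849  2.0974  0.6138  0.475  -2.7048] [1.4224 0.8138 5.8039] [ 0.0091 -0.422   0.0443] 0.011235505455835034
[ 0.5757 -0.1153  0.0679] [-0.0883  0.9961  0.0009]
240 326.53164556962025 361.5344827586207 -0.11616606125109795
241 326.6588235294118 361.42622950819674 -0.11619051772607586
242 326.7608695652174 361.3636363636364 -0.11624101285300596
243 326.6455696202532 361.1864406779661 -0.11586998220354809
```

Emit:
{"method": "carry_out", "body": {"rows": "0.1 -1.5 0 0 0 0 1; 0 0 0 0 0 0 1; 0 0 0 0 0 4 1; 0 0 0 0 0 5 1; 0 0 0 0 0 6 1; 0 0 0 0 0 6 1; 0 0 0 0 0 6 1; 0 0 0 0 0 6 1"}}

```text
time: 8.95
ee_pos: [0.5691, -0.1449, 0.0677]
eef_rot: [0.257, 0.931, 0.057, 0.254]
ft_force: [-5.3, -6.1, 4.9]
finger_gap: 0.0107
```

Emit:
{"method": "carry_out", "body": {"rows": "0 0 0 0 0 6 1; 0 0 0 0 0 5 1; 0 0 0 0 0 3 1; 0 0 0 0 0 0 1; 0 0 0 0 0 0 1"}}

```text
time: 9.37
ee_pos: [0.5684, -0.1456, 0.0673]
eef_rot: [0.367, 0.893, 0.086, 0.246]
ft_force: [-8.8, -9.3, 6.3]
finger_gap: 0.0108
```

```bash
python3 m6.py 7; python3 - <<'E'
from p import *
p,R,s=now();p1,R1=pose((.567,-.117,.079),1.5,0);print((R.inv()*R1).as_rotvec(degrees=True))
E
```

```text
9.4667 [-0.6015  0.1859  2.0976  0.6126  0.4744 -1.888 ] [-9.6678 -8.3339  7.0613] [-1.24    1.0847 -0.9214] 0.011349318587231877
[ 0.5746 -0.1186  0.0673] [ 0.6688  0.7435 -0.0022]
240 326.45652173913044 361.24074074074076 -0.11569701305435756
241 326.5360824742268 361.0877192982456 -0.11560429961057864
242 326.6320754716981 360.94 -0.11553929765606484
243 326.55056179775283 360.7457627118644 -0.11518991333541037
[0.0273 0.218  0.9994]
```

View pics/side7c.png

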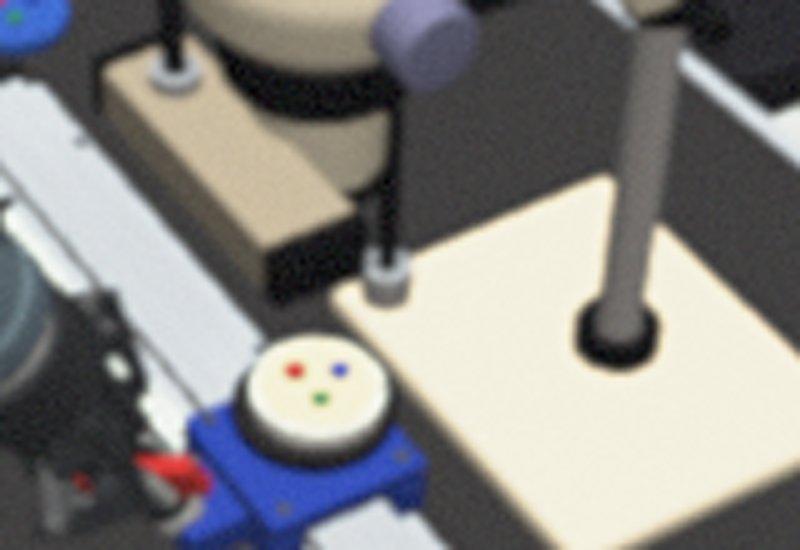

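View pics/top7c.png

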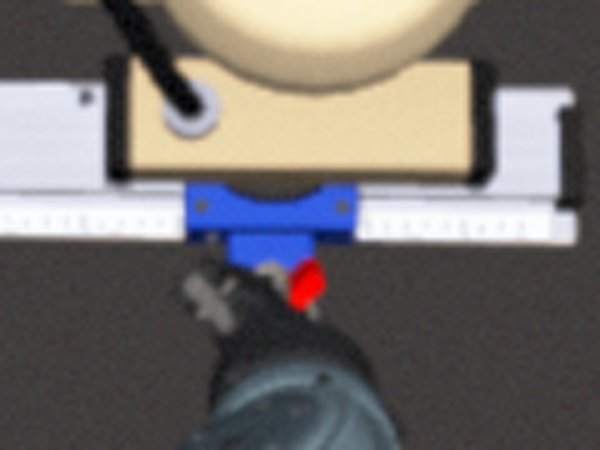

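Emit:
{"method": "carry_out", "body": {"rows": "0 0 0 0 0 2 1; 0 0 0 0 0 0 1; 0 0 0 0 0 0 0.5; 0 0 0 0 0 0 0; 0 0 0 0 0 0 0; 0 0 0 0 0 0 0; 0 0 0 0 0 0 0"}}

```text
time: 10.05
ee_pos: [0.5687, -0.1429, 0.0668]
eef_rot: [0.382, 0.887, 0.093, 0.243]
ft_force: [-0.3, -0.7, 0.1]
finger_gap: 0.0425
```

Emit:
{"method": "carry_out", "body": {"rows": "0 0 -5 0 0 0 0; 0 0 -10 0 0 0 0; 0 0 -15 0 0 0 0; 0 0 -20 0 0 0 0; 0 0 -25 0 0 0 0; 0 0 -25 0 0 0 0; 0 0 -20 0 0 0 0; 0 0 0 0 0 0 0"}}

```text
time: 10.72
ee_pos: [0.5092, -0.1416, 0.1749]
eef_rot: [0.381, 0.886, 0.091, 0.246]
ft_force: [-0.2, -1.8, 0.8]
finger_gap: 0.0427
```

```bash
python3 m6.py 8
```

```text
10.8167 [-0.6873 -0.1698  2.184   0.4611  0.7442 -1.727 ] [-0.1596 -0.1068 -0.7771] [-0.0105  0.2252  0.0023] 0.04280588274103018
[ 0.5151 -0.1169  0.1719] [0.693  0.7209 0.0003]
240 326.48809523809524 361.36 -0.11588881173044042
241 326.5151515151515 361.5079365079365 -0.11611172112299635
242 326.625 361.421875 -0.11614236363036913
243 326.5217391304348 361.2586206896552 -0.11580437164855704
```

View pics/side8c.png

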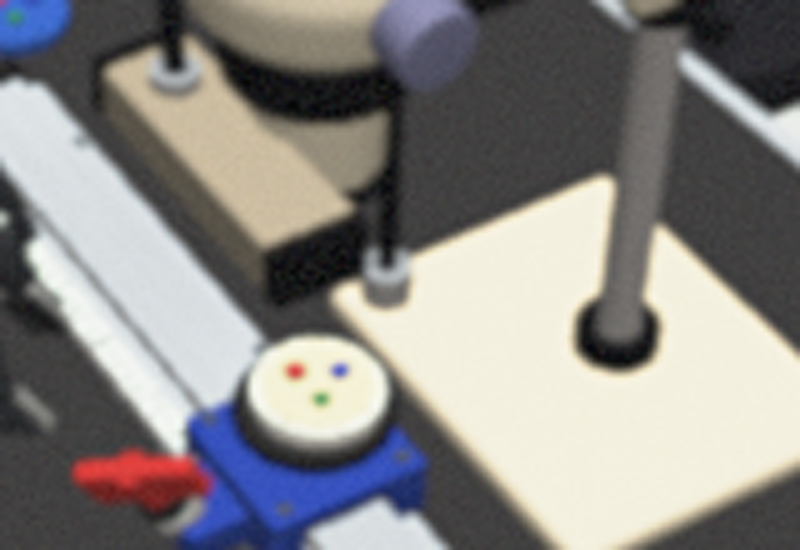

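View pics/top8c.png

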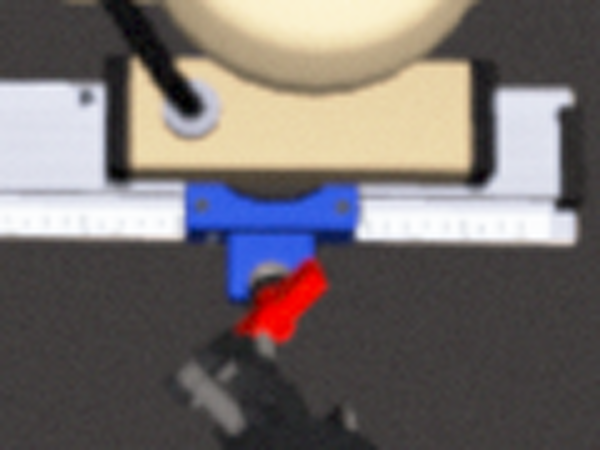

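Emit:
{"method": "carry_out", "body": {"rows": "0 0 -25 0 0 0 0; 0 0 -25 0 0 0 0; 0 0 -25 0 0 0 0; 0 0 -15 0 0 0 0; 0 0 0 0 0 0 0; 0 0 0 0 0 0 0"}}

```text
time: 11.32
ee_pos: [0.4638, -0.1389, 0.2483]
eef_rot: [0.382, 0.887, 0.092, 0.243]
ft_force: [0.4, 0.0, 0.5]
finger_gap: 0.0426
```

```bash
python3 m6.py 9; python3 - <<'E'
from p import *
t=cv2.imread("pics/top9.png");cv2.imwrite("pics/tc9.png",cv2.resize(t[238:283,320:375],None,fx=14,fy=13,interpolation=cv2.INTER_CUBIC))
E
```

```text
11.4167 [-0.773  -0.4117  2.1951  0.4114  0.9928 -1.6936] [ 0.696   0.1757 -0.3315] [-0.0079  0.2954  0.0054] 0.042843842382028416
[ 0.4694 -0.1162  0.2468] [0.694  0.72   0.0035]
240 326.51851851851853 361.3636363636364 -0.11593212986636377
241 326.53 361.48333333333335 -0.1160993295903962
242 326.6111111111111 361.43283582089555 -0.11613863980623282
243 326.51612903225805 361.3076923076923 -0.11585954269214206
```

View pics/tc9.png

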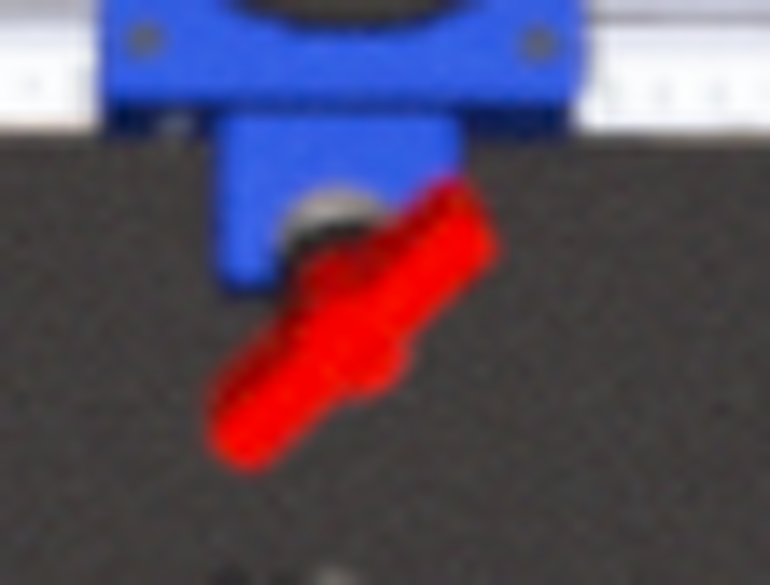

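View pics/top9.png

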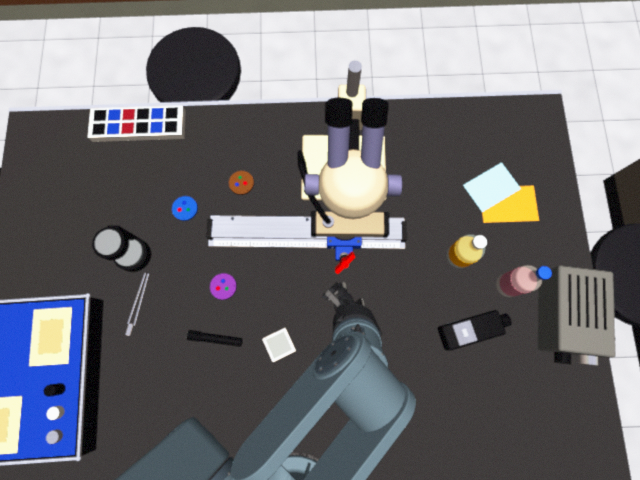

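```bash
python3 - <<'E'
from p import *
P0=S.T@np.array([.567,-.116,.078])+.011*zk;E=[]
for u,v in((478,228),(245,440)):
    c,d=ray("top",320+u/14,238+v/13);E.append(c+d*((P0-c)@zk/(d@zk)))
w=E[0]-E[1];print(np.linalg.norm(w),.75+np.arctan2(-(w@ys),w@sq), S@((E[0]+E[1])/2))
p,R,s=now();y=R.as_matrix()[:,1];print("tool ang",.75+np.arctan2(y@sq,y@ys))
print(ctrl.close_job())
E
```

```text
0.058220971492276785 1.4965449866122238 [ 0.5596 -0.1189  0.0865]
tool ang 1.5169952214986635
the job is handed in; nothing more can be done
None
```

The job is handed in at about 11.4 s of the 43 s allowed. I loosened the red wing knob from about 1.41 to 0.65 rad, slid the stage about 225 mm to under the objective, tightened the knob to the stop and backed the gripper away.

- **Knob:** the wing angle in the last picture measures about 1.50 rad, and the tool angle at release agrees at about 1.52 rad.
- **Centring:** the stage mid-point lies at −116 mm along the rail. The objective axis is at about −117.5 mm, worked out from the lamp bar's mid-point because the objective itself is hidden in the top view. That leaves about 1.5 mm of error against the 8 mm allowed.
- **Tray:** in the side view taken just after release it was standing level on its plate, a few mm off centre.
- **Bystanders:** I saw no change in them in the last top picture, but did not measure their positions.
- **Contact:** the arm was clear of everything, with the measured force near zero.

Some checks disagreed:
- The stage shifted about 3.5 mm as the clamp came free, because my grip was slightly off the knob's axis. That is within the 10 mm limit.
- The lamp bar measured about 160 mm long against the 150 mm stated. Its outer and inner edges still gave the same mid-point.
- The two cameras disagreed by about 6 mm on the stage at my first guess for its top height. They agreed once I used the height triangulated from its corners, about 56 mm.

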